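# Check a food pan in on the sloping reader station

### The arm

A 6-joint arm with a two-finger parallel gripper is mounted at the origin on the work surface. World frame = base frame: x ahead of the robot, y to its left, z up, the work surface at z = 0. Lengths are in m, angles in rad, forces in N, time in s.
With the tool pointing down it reaches from about 0.35 to 0.775 m from the base axis. Payload 5.5 kg.
Tool frame: the origin (TCP) lies between the finger pads; the fingertips stand 11 mm ahead of it and the grasp point (between the pads) lies 8 mm behind it (tips_ahead is the distance from the TCP to the fingertips, in m); z points along the fingers, y is the line along which they close (so a half turn about z gives the same grasp; the last joint's range is limited). The gripper opens to 85 mm and grips with 20 to 120 N. Pads are 22 mm wide; open, the fingers measure 114 mm over their backs; the gripper's body (76 mm by 85 mm) begins 54 mm behind the grasp point. The pads swing forward as they close: fully open they stand 13 mm farther back than shut.
Start: joints at [-1.45, 0.313, 0.046, 1.304, 0, 1.431], TCP at [0.148, -0.556, 0.242] pointing down, gripper open.
Joint ranges: [-2.76, 2.76], [-0.86, 1.69], [-1.03, 1.26], [-2.2, 2.34], [-1.47, 1.5], [-3.14, 3.14]. Speed limits (rad/s): [2.57, 2.57, 3.14, 3.14, 3.14, 3.14].

### API

Orientations are given as a unit quaternion [w, x, y, z].
In Python, from workcell import * gives the robot as it stands. The module is installed in compiled form; this text tells all that it offers.
- The arm moves only by the tool jog_arm, never from a script. Its argument "moves" is a list of rows, each an object with "fingers": the closure, from 0 (fully open) to 1 (shut); "slide": the shift along the tool's x, y, z in mm, a list of three; "angular": the turn, a rotation vector about the tool's x, y, z in degrees, a list of three. A call has 1 to 10 rows; each row is the pose to reach, as a shift and turn from the pose commanded when the call began, along the tool's axes at that moment; what a row does not reach only later rows make up. A row lasts 1/12 s, in which the tool goes at most 41.7 mm and 7.16 degrees, less where a joint would pass 70% of its speed; a pose out of reach is approached as far as the arm can. A call with a gripper value outside its range is refused whole. The fingers move at their own pace and stop on an object; "squeeze" is the grip in N (left out, the last holds). Time passes only in rows, so rows that repeat a pose let the fingers close. It gives the time, the measured TCP pose, the force, the opening and the grip force at its end, in the units of the state.
- get_state(): the state, without advancing time (a new reading comes with each control period).
- read_camera(name): name is "scene" or "top" or "wrist"; returns a dict with "color" (384x512x3 uint8, red, green, blue), "fovy" (degrees; the focal length in pixels is half the picture's height over the tangent of half this angle, whatever the lens; pixels are square), "cx", "cy" (the principal point, pixels), "D" ([k1, k2, p1, p2, k3] as OpenCV has them; the pictures are not rectified), "world_from_camera" (4x4, takes a point from camera to world coordinates); the wrist camera has in their place "tool_from_camera" (4x4, takes a point from camera to tool coordinates, whose origin is the TCP and whose axes are the flange's). Camera axes: x right, y down, z forward; pixel columns grow to the right and rows downward; lengths in m; the calibration is good to about 2 mm. A picture is of the moment at which its call begins: read the wrist's pose just before it. There is no depth.
- hand_in(): hands the job in; it is judged then, once.
Trained networks look in a picture, given as the dict that the camera call returned (one of the last four; its "shot" number tells which), for a name from the list of things; names that differ only in an ending like _2 or _b are one class to them, and where a whole thing is asked for, a point or a joint stands for the part that bears it (a point fixed in the world has none). Each returns a list of dicts, best first, with "p" (0 to 1); they miss things now and then, are a little off and sometimes report something else, mostly with a low value. They report only what shows in the picture. A call takes as long as a camera call. They do not tell look-alikes from the thing itself.
- look_for(target, picture): "point" ([column, row] in pixels, amid what is visible of it).
- tip_of(target, picture): "point" ([column, row] in pixels: a listed point, or the origin of a listed thing).
The state is a dict: "clock": time; "joint_pos": joint angles; "qvel": joint speeds; "tau": joint torques, N m; "tcp_pos": TCP position; "orientation": TCP orientation; "wrist_force": force on the tool from outside, world axes, zero at the start; "ft_torque": the same for the moment, N m; "finger_gap": finger opening in m; "grip_force": force on a finger pad.
Only numpy, scipy, OpenCV 4.12 (cv2) and the standard library are available. Lean on these libraries where they do the work, as an engineer would, in place of code of your own. Each camera call takes 0.05 s, during which the arm holds its last target. There are 200 camera calls.

### The job

Check in the red-labelled pan: set it down gently on the upper, open part of the sloping white bed and let go, so that it slides down by its own weight onto the lower blue fence, clear of the side stop. Then push it sideways along that fence, under the reader head, until it is fully home in the corner, flat against both blue fences; press on the side stop only lightly, about half a kilo and never more than one. Leave it there and leave the other things where they stand.

Things in the scene. Friction and masses are not known exactly. Their poses are not given: they have to be found in the camera images.
- pan: Closed steel food pan, red labels: a box 90 (its x) x 120 (y) x 62 mm (z), 0.35 to 0.6 kg. Origin: centre of its underside, z up. On the lid a black ridge handle, centred, 64 mm long along x, 14 mm wide (y), from 62 to 90 mm above the underside: grip it across y, so that the pan can slide out between the opened fingers. Same either way round.
- bed: Sloping bed of slick white plastic, fixed, tilted 17 degrees, low side towards the robot; a released pan always slides. Origin: on its surface at the lower fence, below the side stop's middle setting. x up the slope, y along the lower fence away from the side stop, z square to the surface. Surface x 0 to 216, y -30 to 260 mm, open at upper and far y edges. Lower blue fence: face x = 0, 46 mm high.
- landing (a point): Point on the bed (x = 105, y = 150 mm in the bed's frame), axes as the bed's: a good place to set the pan's origin down, pan x along the slope. Anywhere 80 to 150 mm up the slope and 110 to 190 mm from the bed's origin along y will do. From here it slides 60 mm straight down to the lower fence; leave it 1 s, do not hold or push it on the way.
- stop_mid (a point): Point on the bed at its origin, axes as the bed's: middle setting of the blue side stop, an upright plate (110 mm up the slope, 58 mm high) whose face looks along y. The stop is clamped where the last shift left it, up to 15 mm either way along y; this is NOT reported: feel for it. Home, the pan's origin is 45 mm up from the lower fence and 60 mm from the stop's face.
- reader: Fixed grey post behind the side stop, black reader head out over the corner. Origin and axes as the bed's. Head: x 15 to 85, y -54 to 49 mm, 118 to 160 mm above the bed: no gripper fits on the handle of a homed pan; the pan passes beneath. Sliding the pan along takes 0.5 to 2 N; push low on its far side, 30 to 45 mm up the slope. The side stop is stiff: 4 to 6 N is a good push, 12 N too much.
- spare_pan: Bystander: pan of the same shape with green labels, 90 x 120 x 62 mm with the same handle. Origin: centre of its underside. Leave it alone.
- jar: Bystander: jar with a yellow cap, 68 mm in diameter, 110 mm high. Origin: centre of its underside. Leave it alone.
- carton: Bystander: cardboard carton 80 x 110 x 90 mm. Origin: centre of its underside. Leave it alone.
Not all that is in view belongs to the job. What is shaped like the pan but orange is not meant.

How it is judged:
By the outcome, as a careful person would: the job done as asked, in the order asked, and still so for the second after the job is handed in, with the robot touching nothing.
It also fails if it takes over 67 s, if anything falls off the work surface, if the arm or the gripper's body presses on something with over 40 N, if the wrist force passes 120 N, or if a joint passes its speed limit or range.

## Working session

There is one attempt and no reset: what is moved stays moved. The work goes in short steps, Python scripts to look and compute and a tool call to move; the robot and the scene stay as the last step left them, time stands still between calls to the robot, and variables do not carry over. Pictures are saved under pics/ and viewed, at most 10 in all, crops included, and the job is handed in when it is done.

Besides the shell and the picture viewer there is one more tool, called after "Emit:" as a command line: name --argument value ..., lists and objects as JSON in quotes. jog_arm: Moves the arm, as the interface text tells. Its arguments: {"type":"object","properties":{"moves":{"type":"array","items":{"type":"object","properties":{"fingers":{"type":"number"},"slide":{"type":"array","items":{"type":"number"}},"angular":{"type":"array","items":{"type":"number"}}}}},"squeeze":{"type":"number"}},"required":["moves"]}

```bash
mkdir -p pics; cat > h.py <<'E'
from workcell import *
import numpy as np, cv2
from scipy.spatial.transform import Rotation as R
def K(p):
    f=p["color"].shape[0]/2/np.tan(np.radians(p["fovy"])/2)
    return np.array([[f,0,p["cx"]],[0,f,p["cy"]],[0,0,1.]])
def rot(q): return R.from_quat([q[1],q[2],q[3],q[0]]).as_matrix()
def shot(n):
    s=get_state(); p=read_camera(n)
    if n=="wrist":
        T=np.eye(4);T[:3,:3]=rot(s["orientation"]);T[:3,3]=s["tcp_pos"]
        p["T"]=T@np.array(p["tool_from_camera"])
    else: p["T"]=np.array(p["world_from_camera"])
    return p
def ray(p,px):
    u=cv2.undistortPoints(np.array([[px]],float),K(p),np.array(p["D"],float))[0,0]
    d=p["T"][:3,:3]@np.array([u[0],u[1],1]); return p["T"][:3,3],d/np.linalg.norm(d)
def onz(p,px,z):
    o,d=ray(p,px); return o+d*(z-o[2])/d[2]
def tri(rs):
    A=0;b=0
    for o,d in rs:
        P=np.eye(3)-np.outer(d,d);A=A+P;b=b+P@o
    x=np.linalg.solve(A,b); return x,[np.linalg.norm((np.eye(3)-np.outer(d,d))@(x-o)) for o,d in rs]
def proj(p,X):
    T=np.linalg.inv(p["T"]);r=cv2.Rodrigues(T[:3,:3])[0]
    return cv2.projectPoints(np.array(X,float).reshape(-1,1,3),r,T[:3,3],K(p),np.array(p["D"],float))[0][:,0]
def save(p,n): cv2.imwrite(f"pics/{n}.png",p["color"][:,:,::-1])
E
python3 - <<'E'
from h import *
np.set_printoptions(precision=3,suppress=True)
P={n:shot(n) for n in("scene","top")}
for n in P: save(P[n],n)
for t in("pan","spare_pan","bed","landing","stop_mid","reader","jar","carton"):
    for n in P:
        for f in(look_for,tip_of):
            print(t,n,f.__name__,[(np.round(d["point"]).tolist(),round(d["p"],2)) for d in f(t,P[n])[:3]])
print(P["top"]["T"],P["scene"]["T"])
E
cd pics; python3 -c "
import cv2,numpy as np
cv2.imwrite('both.png',np.hstack([cv2.imread('scene.png')[:, :],cv2.imread('top.png')])[:, :] if 0 else cv2.imread('scene.png'))"
```

```text
pan scene call [([321.0, 257.0], 0.98), ([286.0, 302.0], 0.98), ([316.0, 200.0], 0.93)]
pan scene call [([286.0, 307.0], 0.81), ([321.0, 264.0], 0.7), ([316.0, 208.0], 0.69)]
pan top call [([159.0, 141.0], 0.69), ([160.0, 188.0], 0.62), ([209.0, 242.0], 0.56)]
pan top call [([165.0, 143.0], 0.94), ([165.0, 189.0], 0.82), ([209.0, 246.0], 0.75)]
spare_pan scene call [([150.0, 149.0], 0.62)]
spare_pan scene call [([363.0, 325.0], 0.7), ([154.0, 156.0], 0.61)]
spare_pan top call [([127.0, 262.0], 0.6), ([400.0, 182.0], 0.57)]
spare_pan top call [([395.0, 185.0], 0.58)]
bed scene call [([212.0, 191.0], 0.56)]
bed scene call [([210.0, 164.0], 0.63)]
bed top call [([284.0, 170.0], 0.98)]
bed top call [([322.0, 200.0], 0.57)]
landing scene call [([217.0, 192.0], 0.95)]
landing scene call [([225.0, 204.0], 0.83)]
landing top call [([281.0, 170.0], 0.62)]
landing top call [([266.0, 163.0], 0.92)]
stop_mid scene call [([216.0, 191.0], 0.65)]
stop_mid scene call [([212.0, 168.0], 0.56)]
stop_mid top call [([280.0, 170.0], 0.75), ([103.0, 166.0], 0.33)]
stop_mid top call [([318.0, 201.0], 0.81)]
reader scene call [([200.0, 136.0], 0.82)]
reader scene call []
reader top call [([332.0, 196.0], 0.93), ([400.0, 184.0], 0.73)]
reader top call [([322.0, 204.0], 0.89)]
jar scene call [([391.0, 224.0], 0.8)]
jar scene call [([385.0, 236.0], 0.57)]
jar top call [([127.0, 263.0], 0.76)]
jar top call [([132.0, 261.0], 0.89)]
carton scene call [([369.0, 314.0], 0.77)]
carton scene call [([365.0, 321.0], 0.96)]
carton top call [([104.0, 167.0], 0.94)]
carton top call [([111.0, 170.0], 0.63), ([166.0, 190.0], 0.57)]
[[-0.011 -0.996  0.09   0.455]
 [-1.     0.013  0.028 -0.014]
 [-0.029 -0.09  -0.996  1.196]
 [ 0.     0.     0.     1.   ]] [[-0.655  0.55  -0.519  1.116]
 [ 0.756  0.485 -0.44   0.477]
 [ 0.01  -0.68  -0.733  0.869]
 [ 0.     0.     0.     1.   ]]
```

View pics/scene.png

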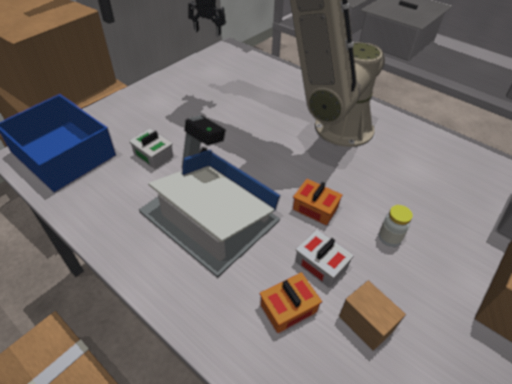

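View pics/top.png

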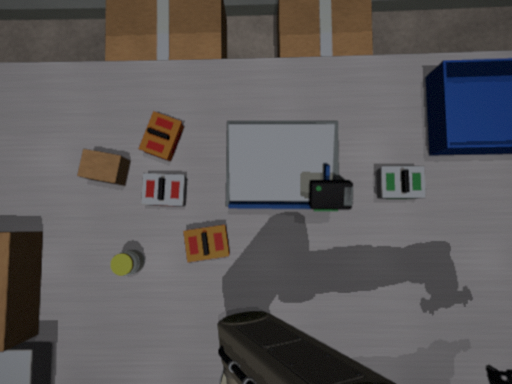

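The red-labelled pan is at scene (324,256) and top (163,189), between the two orange decoys. The bed surface corners in top are about (229,123), (334,123) and (229,203), with the reader and stop at (330,190).

```bash
python3 - <<'E'
import cv2,numpy as np
a=cv2.imread('pics/scene.png')[130:280,130:360]; b=cv2.imread('pics/top.png')[105:225,130:370]
a=cv2.resize(a,None,fx=3.2,fy=3.2,interpolation=2)[:,:768] if 0 else cv2.resize(a,(460,300),interpolation=2)
b=cv2.resize(b,(480,240),interpolation=2)
a=cv2.copyMakeBorder(a,0,0,0,20,0); cv2.imwrite('pics/crop.png',np.vstack([a,b]))
from h import *
np.set_printoptions(precision=4,suppress=True)
for nm,win in(("scene",(300,350,230,275)),("top",(140,190,170,210))):
    im=cv2.imread(f'pics/{nm}.png');g=im.max(2)
    c0,c1,r0,r1=win
    m=g[r0:r1,c0:c1]<60
    n,l,s,c=cv2.connectedComponentsWithStats(m.astype(np.uint8))
    print(nm,[(s[i,4],s[i,:4],c[i]+[c0,r0]) for i in range(1,n) if s[i,4]>15])
P={n:shot(n) for n in("scene","top")}
for t in("landing","stop_mid"):
    rs=[ray(P[n],tip_of(t,P[n])[0]["point"]) for n in P]
    print(t,tri(rs))
E
```

```text
scene [(np.int32(132), array([17,  9, 17, 20], dtype=int32), array([325.0379, 248.9621]))]
top [(np.int32(128), array([18,  7,  7, 23], dtype=int32), array([160.9453, 188.3438])), (np.int32(60), array([43,  7,  4, 29], dtype=int32), array([184.7667, 191.3167]))]
landing (array([ 0.629 , -0.036 ,  0.0709]), [np.float64(0.0017264931521792457), np.float64(0.0017264931521793325)])
stop_mid (array([ 0.5306, -0.1746,  0.049 ]), [np.float64(0.0070706246974849), np.float64(0.007070624697484978)])
```

View pics/crop.png

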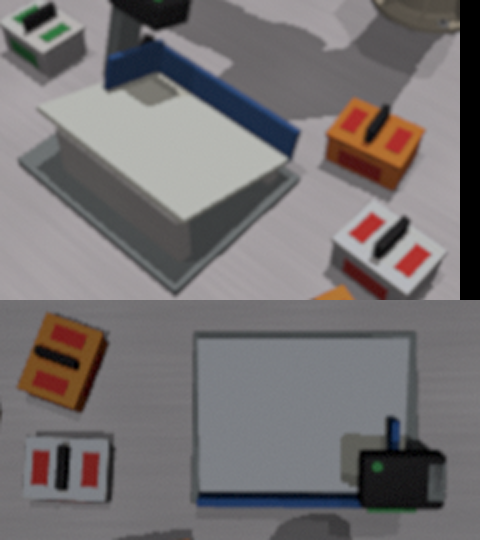

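The crop shows the bed clearly: its surface corners are at scene (149,183), (221,240), (273,208) and top (227,122), (335,122), (228,201). I'll fit the bed pose to them.

```bash
cat > bed.py <<'E'
from h import *
from scipy.optimize import least_squares
def bedR(yaw): return R.from_euler('zy',[yaw,-np.radians(17)]).as_matrix()
E
python3 - <<'E'
from bed import *
np.set_printoptions(precision=4,suppress=True)
P={n:shot(n) for n in("scene","top")}
obs=[("scene",(.216,-.03,0),(149,183.5)),("scene",(.216,.26,0),(221.5,240)),("scene",(0,.26,0),(273.5,208.5)),
("top",(.216,.26,0),(227.5,122.5)),("top",(.216,-.03,0),(335,122.5)),("top",(0,.26,0),(228.5,201.5))]
for n in P:
    obs.append((n,(.105,.15,0),tip_of("landing",P[n])[0]["point"]))
def f(v): return np.concatenate([proj(P[n],bedR(v[3])@np.array(b)+v[:3])[0]-o for n,b,o in obs])
s=least_squares(f,[.53,-.175,.05,0],loss='soft_l1'); print(s.x,np.round(f(s.x).reshape(-1,2),1))
v=s.x
Bf=lambda b:bedR(v[3])@np.array(b)+v[:3]
print("landing",Bf((.105,.15,0)),"home",Bf((.045,.06,0)))
rs=[ray(P["scene"],(325,249)),ray(P["top"],(161,188.3))]
print("handle",tri(rs), onz(P["top"],(161,188.3),.085))
# handle yaw from top
im=P["top"]["color"].max(2);ys,xs=np.nonzero(im[170:210,150:172]<70)
pts=np.array([onz(P["top"],(x+150,y+170),.088)[:2] for x,y in zip(xs,ys)])
w,V=np.linalg.eigh(np.cov(pts.T));print("yaw",np.degrees(np.arctan2(V[1,1],V[0,1])),np.sqrt(w*12))
st=get_state();print(st["clock"],st["tcp_pos"],rot(st["orientation"]),st["finger_gap"])
E
```

```text
[ 0.5283 -0.1801  0.0525 -0.0175] [[-1.4 -0.4]
 [ 0.3 -0.1]
 [ 0.5  0.8]
 [-0.   0.4]
 [-1.5  0.3]
 [-0.1 -2.2]
 [-0.2 -0.3]
 [ 1.6  0.4]]
landing [ 0.6312 -0.0319  0.084 ] home [ 0.5723 -0.1208  0.066 ]
handle (array([0.5652, 0.2692, 0.0733]), [np.float64(0.00032066739129482186), np.float64(0.0003206673912948418)]) [0.5639 0.2665 0.085 ]
yaw 176.90699517894646 [0.0174 0.0618]
2.2 [ 0.1483 -0.5556  0.2423] [[ 0.9662  0.2579  0.    ]
 [ 0.2579 -0.9662 -0.    ]
 [ 0.      0.     -1.    ]] 0.08498535033237131
```

```bash
cat > go.py <<'E'
from bed import *
V=[0.5283,-0.1801,0.0525,-0.0175]
def B(b): return bedR(V[3])@np.array(b,float)+V[:3]
def to(p,Rm):
    s=get_state();T=rot(s["orientation"])
    print("clk",round(s["clock"],2),"slide",np.round(T.T@(np.array(p)-s["tcp_pos"])*1e3,1),"ang",np.round(np.degrees(R.from_matrix(T.T@Rm).as_rotvec()),2),"F",np.round(s["wrist_force"],1))
# tool x along -x world (half-turned), yaw deg of the pan x
def down(yaw): return R.from_euler('z',yaw+180,degrees=True).as_matrix()@np.diag([1,-1,-1.])
def onbed(): return bedR(V[3])@np.diag([-1,1,-1.])
E
python3 -c "
from go import *
to([.565,.268,.2],down(-3.1)); to([.42,-.05,.27],down(-90))
"
```

```text
clk 2.2 slide [ 615.  -688.3   42.3] ang [   0.      0.   -161.96] F [-0.2 -0.   0.4]
clk 2.2 slide [ 392.9 -418.4  -27.7] ang [  0.     0.   -75.06] F [-0.2 -0.   0.4]
```

Emit:
jog_arm --moves '[{"slide": [29,-31,-15],"angular": [0,0,-7],"fingers": 0},{"slide": [58,-62,-28],"angular": [0,0,-14],"fingers": 0},{"slide": [86,-92,-28],"angular": [0,0,-21],"fingers": 0},{"slide": [114,-122,-28],"angular": [0,0,-28],"fingers": 0},{"slide": [142,-152,-28],"angular": [0,0,-35],"fingers": 0},{"slide": [170,-182,-28],"angular": [0,0,-42],"fingers": 0},{"slide": [198,-212,-28],"angular": [0,0,-49],"fingers": 0},{"slide": [226,-242,-28],"angular": [0,0,-56],"fingers": 0},{"slide": [254,-272,-28],"angular": [0,0,-63],"fingers": 0},{"slide": [282,-302,-28],"angular": [0,0,-70],"fingers": 0}]' --squeeze 50

```text
clock: 3.03
tcp_pos: [0.3429, -0.19, 0.2706]
orientation: [0.001, 0.736, 0.677, 0.0]
wrist_force: [1.3, -0.7, 0.4]
finger_gap: 0.0856
grip_force: 0.0
```

```bash
python3 -c "
from go import *
to([.55,.24,.23],down(-3.1))
print(get_state()['tcp_pos'])
"
```

```text
clk 3.03 slide [445.7 170.8  40.5] ang [ 1.000e-02  8.000e-02 -9.165e+01] F [ 1.3 -0.7  0.4]
[ 0.34289042 -0.18998466  0.2706434 ]
```

Emit:
jog_arm --moves '[{"slide": [37,14,4],"angular": [0,0,-7]},{"slide": [74,28,8],"angular": [0,0,-14]},{"slide": [111,42,12],"angular": [0,0,-21]},{"slide": [148,56,16],"angular": [0,0,-28]},{"slide": [185,70,20],"angular": [0,0,-35]},{"slide": [222,84,24],"angular": [0,0,-42]},{"slide": [259,98,28],"angular": [0,0,-49]},{"slide": [296,112,32],"angular": [0,0,-56]},{"slide": [333,126,36],"angular": [0,0,-63]},{"slide": [370,140,40],"angular": [0,0,-70]}]'

```text
schema error: expected keys fingers, slide, angular
```

```bash
python3 -c "
from go import *
to([.54,.255,.23],down(-3.1))
print(get_state()['tcp_pos'])
"
```

```text
clk 3.03 slide [459.8 159.6  40.4] ang [ 1.000e-02  8.000e-02 -9.165e+01] F [ 1.3 -0.7  0.4]
[ 0.34289042 -0.18998466  0.2706434 ]
```

Emit:
jog_arm --moves '[{"slide": [37,14,4],"angular": [0,0,-7],"fingers": 0},{"slide": [74,28,8],"angular": [0,0,-14],"fingers": 0},{"slide": [111,42,12],"angular": [0,0,-21],"fingers": 0},{"slide": [148,56,16],"angular": [0,0,-28],"fingers": 0},{"slide": [185,70,20],"angular": [0,0,-35],"fingers": 0},{"slide": [222,84,24],"angular": [0,0,-42],"fingers": 0},{"slide": [259,98,28],"angular": [0,0,-49],"fingers": 0},{"slide": [296,112,32],"angular": [0,0,-56],"fingers": 0},{"slide": [333,126,36],"angular": [0,0,-63],"fingers": 0},{"slide": [370,140,40],"angular": [0,0,-70],"fingers": 0}]'

```text
clock: 3.87
tcp_pos: [0.515, 0.1666, 0.2302]
orientation: [0.0, 0.214, 0.977, -0.0]
wrist_force: [1.0, -0.4, 1.2]
finger_gap: 0.0855
grip_force: 0.0
```

```bash
python3 -c "
from go import *
to([.54,.265,.23],down(-3.1))
print(get_state()['tcp_pos'])
"
```

```text
clk 3.87 slide [18.4 99.9  0.2] ang [  0.     0.03 -21.58] F [ 1.  -0.4  1.2]
[0.51502842 0.16657385 0.2301819 ]
```

Emit:
jog_arm --moves '[{"slide": [6,33,0],"angular": [0,0,-7],"fingers": 0},{"slide": [12,66,0],"angular": [0,0,-14],"fingers": 0},{"slide": [18,99,0],"angular": [0,0,-21],"fingers": 0},{"slide": [18.5,100,0],"angular": [0,0,-21.6],"fingers": 0},{"slide": [18.5,100,0],"angular": [0,0,-21.6],"fingers": 0}]'

```text
clock: 4.28
tcp_pos: [0.54, 0.2645, 0.2295]
orientation: [-0.0, 0.029, 1.0, -0.0]
wrist_force: [-0.4, -0.5, 1.0]
finger_gap: 0.0853
grip_force: 0.0
```

```bash
cat > hand.py <<'E'
from go import *
import sys
np.set_printoptions(precision=4,suppress=True)
p=shot("wrist");save(p,sys.argv[1])
g=p["color"].astype(int)
h=np.array([[.565,.268,.09]]);print("pred",proj(p,h))
print([(np.round(d["point"]),round(d["p"],2)) for d in look_for("pan",p)[:3]])
print(get_state()["tcp_pos"])
E
python3 hand.py w1
```

```text
pred [[255.4368 211.6707]]
[(array([113.,  48.]), 0.8), (array([258., 191.]), 0.71), (array([274., 300.]), 0.63)]
[0.5398 0.2624 0.23  ]
```

View pics/w1.png

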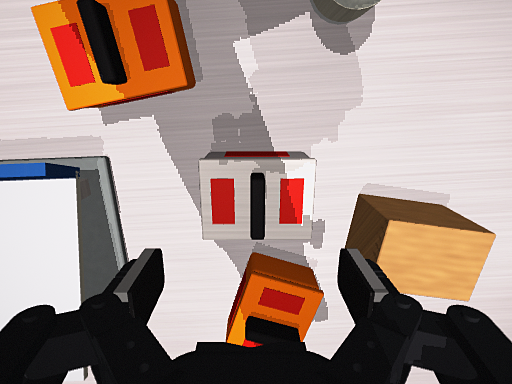

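The red pan is centred at about (258,200), with its handle spanning (258,173)–(258,240). An orange pan sits just beyond it at (275,300), and the carton is to the right at (425,245).

```bash
python3 - <<'E'
from go import *
np.set_printoptions(precision=4,suppress=True)
p=shot("wrist");c=p["color"].astype(int).max(2)
m=(c[160:250,240:275]<55).astype(np.uint8);n,l,s,ce=cv2.connectedComponentsWithStats(m)
i=1+np.argmax(s[1:,4]);x,y,w,h,a=s[i];print(x+240,y+160,w,h,a)
u,b=(ce[i][0]+240,y+160),(ce[i][0]+240,y+160+h)
for z in(.09,.062):print(z,onz(p,u,z),onz(p,b,z))
ys,xs=np.nonzero(l==i);k=np.polyfit(ys,xs,1)
A=onz(p,(np.polyval(k,10)+240,170),.09);Bq=onz(p,(np.polyval(k,75)+240,235),.09);print("yaw",np.degrees(np.arctan2(*(Bq-A)[1::-1])))
for q in[(200,160),(314,160),(201,240),(315,240)]:print(onz(p,q,.062))
to([.565,.268,.2],down(-3.1))
print(p["T"])
E
```

```text
253 173 14 67 922
0.09 [0.527  0.2716 0.09  ] [0.5952 0.2681 0.09  ]
0.062 [0.5336 0.272  0.062 ] [0.6089 0.2681 0.062 ]
yaw -2.888744223225629
[0.5166 0.2128 0.062 ]
[0.5235 0.3276 0.062 ]
[0.605 0.204 0.062]
[0.6125 0.3289 0.062 ]
clk 4.43 slide [-24.8   7.7  30.2] ang [-0.04 -0.03 -0.47] F [ 0.6 -0.4 -0.8]
[[ 0.0604  0.9529  0.2971  0.4626]
 [ 0.9982 -0.0571 -0.02    0.2677]
 [-0.0021  0.2977 -0.9546  0.3616]
 [ 0.      0.      0.      1.    ]]
```

```bash
python3 -c "
from go import *
to([.564,.270,.078],down(-3.0))"
```

```text
clk 4.43 slide [-23.7   9.7 152.2] ang [-0.04 -0.03 -0.57] F [ 0.6 -0.4 -0.8]
```

Emit:
jog_arm --moves '[{"slide": [-12,5,30],"angular": [0,0,-0.5],"fingers": 0},{"slide": [-24,9.5,60],"angular": [0,0,-0.5],"fingers": 0},{"slide": [-24,9.5,90],"angular": [0,0,-0.5],"fingers": 0},{"slide": [-24,9.5,115],"angular": [0,0,-0.5],"fingers": 0},{"slide": [-24,9.5,135],"angular": [0,0,-0.5],"fingers": 0},{"slide": [-24,9.5,147],"angular": [0,0,-0.5],"fingers": 0},{"slide": [-24,9.5,152],"angular": [0,0,-0.5],"fingers": 0},{"slide": [-24,9.5,152],"angular": [0,0,-0.5],"fingers": 0}]'

```text
clock: 5.1
tcp_pos: [0.5638, 0.2692, 0.0773]
orientation: [-0.001, 0.027, 1.0, -0.001]
wrist_force: [0.5, 0.7, 0.5]
finger_gap: 0.0855
grip_force: 0.0
```

Emit:
jog_arm --moves '[{"slide": [0,0,0],"angular": [0,0,0],"fingers": 1},{"slide": [0,0,0],"angular": [0,0,0],"fingers": 1},{"slide": [0,0,0],"angular": [0,0,0],"fingers": 1},{"slide": [0,0,0],"angular": [0,0,0],"fingers": 1},{"slide": [0,0,0],"angular": [0,0,0],"fingers": 1},{"slide": [0,0,0],"angular": [0,0,0],"fingers": 1},{"slide": [0,0,0],"angular": [0,0,0],"fingers": 1},{"slide": [0,0,0],"angular": [0,0,0],"fingers": 1}]' --squeeze 50

```text
clock: 5.77
tcp_pos: [0.5649, 0.2705, 0.0787]
orientation: [0.0, 0.026, 1.0, -0.0]
wrist_force: [-0.5, -3.7, 3.7]
finger_gap: 0.013
grip_force: 54.4
```

Emit:
jog_arm --moves '[{"slide": [0,0,-15],"angular": [0,0,0],"fingers": 1},{"slide": [0,0,-40],"angular": [0,0,0],"fingers": 1},{"slide": [0,0,-70],"angular": [0,0,0],"fingers": 1},{"slide": [0,0,-105],"angular": [0,0,0],"fingers": 1},{"slide": [0,0,-135],"angular": [0,0,0],"fingers": 1},{"slide": [0,0,-160],"angular": [0,0,0],"fingers": 1},{"slide": [0,0,-170],"angular": [0,0,0],"fingers": 1},{"slide": [0,0,-170],"angular": [0,0,0],"fingers": 1},{"slide": [0,0,-170],"angular": [0,0,0],"fingers": 1}]'

```text
clock: 6.52
tcp_pos: [0.5643, 0.2709, 0.2466]
orientation: [-0.001, 0.026, 1.0, -0.0]
wrist_force: [-0.7, -0.2, -6.2]
finger_gap: 0.0129
grip_force: 53.1
```

```bash
python3 -c "
from go import *
print(get_state()['tcp_pos'],get_state()['finger_gap'],B((.105,.15,.13)))
to(B((.105,.15,.13)),onbed())"
```

```text
[0.56425039 0.27094406 0.2466108 ] 0.012863155400473664 [ 0.59319847 -0.03196037  0.20828138]
clk 6.52 slide [ -44.6 -301.    38.4] ang [ -0.61 -17.09  -1.93] F [-0.7 -0.2 -6.2]
```

Emit:
jog_arm --moves '[{"slide": [-4,-20,0],"angular": [0,-1,0],"fingers": 1},{"slide": [-8,-52,0],"angular": [0,-3,0],"fingers": 1},{"slide": [-13,-88,0],"angular": [0,-5.5,-0.5],"fingers": 1},{"slide": [-19,-125,0],"angular": [-0.2,-8,-1],"fingers": 1},{"slide": [-25,-162,0],"angular": [-0.3,-10.5,-1.2],"fingers": 1},{"slide": [-31,-199,5],"angular": [-0.4,-13,-1.5],"fingers": 1},{"slide": [-37,-236,12],"angular": [-0.5,-15,-1.7],"fingers": 1},{"slide": [-42,-268,22],"angular": [-0.6,-16.5,-1.9],"fingers": 1},{"slide": [-44.5,-291,32],"angular": [-0.6,-17.1,-1.9],"fingers": 1},{"slide": [-44.5,-301,38],"angular": [-0.6,-17.1,-1.9],"fingers": 1}]'

```text
clock: 7.35
tcp_pos: [0.5901, -0.0347, 0.2051]
orientation: [0.145, 0.011, 0.989, 0.001]
wrist_force: [-0.6, 0.1, -5.7]
finger_gap: 0.0129
grip_force: 53.1
```

Emit:
jog_arm --moves '[{"slide": [0,0,0],"angular": [0,0,0],"fingers": 1},{"slide": [0,0,0],"angular": [0,0,0],"fingers": 1},{"slide": [0,0,0],"angular": [0,0,0],"fingers": 1}]'

```text
clock: 7.6
tcp_pos: [0.5929, -0.031, 0.2089]
orientation: [0.147, 0.009, 0.989, 0.002]
wrist_force: [-0.9, 0.3, -5.7]
finger_gap: 0.0129
grip_force: 53.1
```

```bash
python3 -c "
from go import *
p=shot('wrist');save(p,'w2');q=shot('scene');save(q,'s2')
im=np.hstack([p['color'][:,:,::-1][::2,::2]*0+cv2.resize(p['color'][:,:,::-1],(256,192)),cv2.resize(q['color'][110:260,110:310,::-1],(256,192))])
cv2.imwrite('pics/c2.png',cv2.resize(q['color'][90:260,110:310,::-1],(800,600)[:1]+(600,) ,interpolation=2))
to(B((.105,.15,.083)),onbed())"
```

```text
clk 7.7 slide [ 1.1 -1.3 48.6] ang [0.05 0.09 0.05] F [ 0.1 -0.4 -5.6]
```

View pics/c2.png

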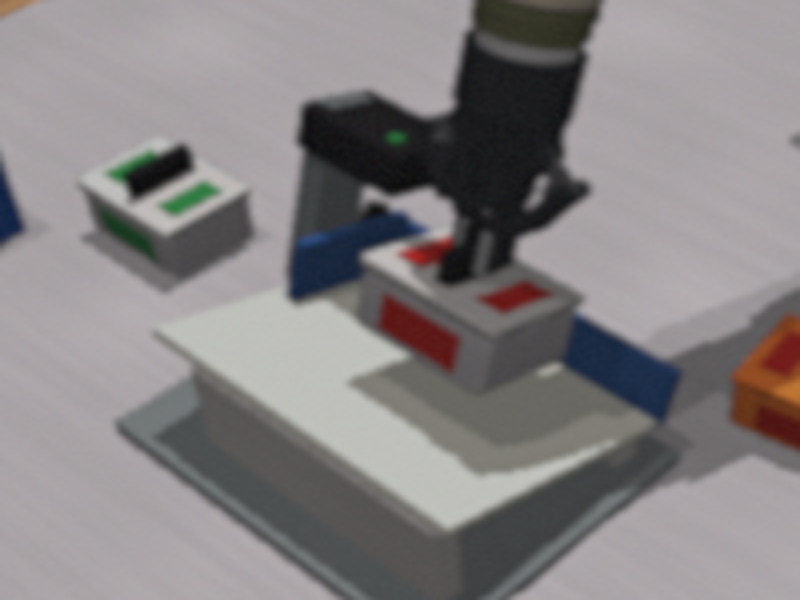

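View pics/w2.png

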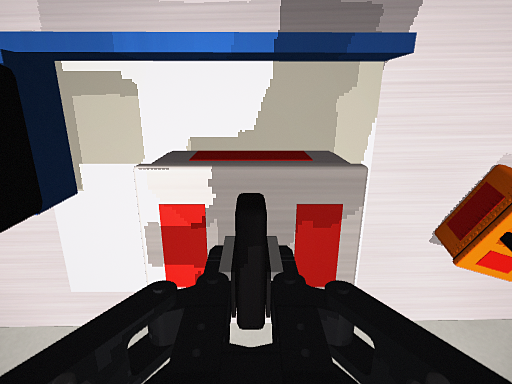

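The pan is held square over the bed. In the wrist view the fence foot is at row ~60, the bed's far-y edge runs from about (385,62) downwards, and the stop's face foot is near column 60–78. I'll compare these with the fitted bed.

```bash
python3 - <<'E'
from go import *
p=shot("wrist")
P={"a":(0,.26,0),"b":(.1,.26,0),"fence top end":(0,.26,.046),"mid":(0,.13,0),"stop foot":(0,0,0),"stop110":(.11,0,0),"stop110top":(.11,0,.058)}
for k,b in P.items(): print(k,np.round(proj(p,B(b))[0]))
g=cv2.cvtColor(p["color"],cv2.COLOR_RGB2HSV)
m=((g[...,0]>100)&(g[...,0]<125)&(g[...,1]>120))
for c in(150,250,350):
    print(c,np.nonzero(m[:120,c])[0][[0,-1]])
for r in(80,110,140,170,190): x=np.nonzero(m[r,:140])[0]; print(r,x[[0,-1]] if len(x) else 0)
E
```

```text
a [385.  64.]
b [370. 183.]
fence top end [414.  55.]
mid [224.  63.]
stop foot [63. 63.]
stop110 [ 85. 193.]
stop110top [ 44. 216.]
150 [30 57]
250 [30 58]
350 [31 58]
80 [17 57]
110 [23 62]
140 [19 68]
170 [36 73]
190 [35 76]
```

Emit:
jog_arm --moves '[{"slide": [0,0,12],"angular": [0,0,0],"fingers": 1},{"slide": [0,0,26],"angular": [0,0,0],"fingers": 1},{"slide": [0,0,36],"angular": [0,0,0],"fingers": 1},{"slide": [0,0,43],"angular": [0,0,0],"fingers": 1},{"slide": [0,0,46],"angular": [0,0,0],"fingers": 1},{"slide": [0,0,46],"angular": [0,0,0],"fingers": 1}]'

```text
clock: 8.25
tcp_pos: [0.6068, -0.0316, 0.1654]
orientation: [0.148, 0.009, 0.989, 0.002]
wrist_force: [-0.4, 0.6, -5.9]
finger_gap: 0.0129
grip_force: 53.0
```

Emit:
jog_arm --moves '[{"slide": [0,0,1],"angular": [0,0,0],"fingers": 1},{"slide": [0,0,2],"angular": [0,0,0],"fingers": 1},{"slide": [0,0,2],"angular": [0,0,0],"fingers": 1}]'

```text
clock: 8.5
tcp_pos: [0.608, -0.0321, 0.165]
orientation: [0.149, 0.009, 0.989, 0.001]
wrist_force: [-0.2, -0.2, -5.5]
finger_gap: 0.0129
grip_force: 53.0
```

Emit:
jog_arm --moves '[{"slide": [0,0,1],"angular": [0,0,0],"fingers": 1},{"slide": [0,0,1.5],"angular": [0,0,0],"fingers": 1},{"slide": [0,0,1.5],"angular": [0,0,0],"fingers": 1}]'

```text
clock: 8.75
tcp_pos: [0.6081, -0.0321, 0.1631]
orientation: [0.149, 0.009, 0.989, 0.001]
wrist_force: [-0.7, -0.5, -5.9]
finger_gap: 0.0131
grip_force: 53.0
```

Emit:
jog_arm --moves '[{"slide": [0,0,0.7],"angular": [0,0,0],"fingers": 1},{"slide": [0,0,1.5],"angular": [0,0,0],"fingers": 1},{"slide": [0,0,1.5],"angular": [0,0,0],"fingers": 1}]'

```text
clock: 9.0
tcp_pos: [0.6085, -0.032, 0.1614]
orientation: [0.149, 0.009, 0.989, 0.001]
wrist_force: [-0.1, -0.1, -6.0]
finger_gap: 0.0133
grip_force: 53.0
```

Emit:
jog_arm --moves '[{"slide": [0,0,0.7],"angular": [0,0,0],"fingers": 1},{"slide": [0,0,1.5],"angular": [0,0,0],"fingers": 1},{"slide": [0,0,1.5],"angular": [0,0,0],"fingers": 1}]'

```text
clock: 9.25
tcp_pos: [0.609, -0.032, 0.1599]
orientation: [0.149, 0.009, 0.989, 0.001]
wrist_force: [0.5, 0.3, -5.6]
finger_gap: 0.0133
grip_force: 53.0
```

Emit:
jog_arm --moves '[{"slide": [0,0,0.7],"angular": [0,0,0],"fingers": 1},{"slide": [0,0,1],"angular": [0,0,0],"fingers": 1},{"slide": [0,0,1],"angular": [0,0,0],"fingers": 1}]'

```text
clock: 9.5
tcp_pos: [0.6094, -0.032, 0.1591]
orientation: [0.149, 0.009, 0.989, 0.001]
wrist_force: [-0.7, 0.0, -5.6]
finger_gap: 0.0127
grip_force: 53.1
```

Emit:
jog_arm --moves '[{"slide": [0,0,0.7],"angular": [0,0,0],"fingers": 1},{"slide": [0,0,1],"angular": [0,0,0],"fingers": 1},{"slide": [0,0,1],"angular": [0,0,0],"fingers": 1}]'

```text
clock: 9.75
tcp_pos: [0.6097, -0.032, 0.159]
orientation: [0.149, 0.009, 0.989, 0.001]
wrist_force: [-5.2, 1.2, 1.4]
finger_gap: 0.0128
grip_force: 54.2
```

Emit:
jog_arm --moves '[{"slide": [0,0,0.7],"angular": [0,0,0],"fingers": 1},{"slide": [0,0,1],"angular": [0,0,0],"fingers": 1},{"slide": [0,0,1],"angular": [0,0,0],"fingers": 1}]'

```text
clock: 10.0
tcp_pos: [0.61, -0.0321, 0.159]
orientation: [0.15, 0.009, 0.989, 0.001]
wrist_force: [-9.8, 1.0, 8.4]
finger_gap: 0.0126
grip_force: 55.4
```

Emit:
jog_arm --moves '[{"slide": [0,0,0.7],"angular": [0,0,0],"fingers": 1},{"slide": [0,0,1],"angular": [0,0,0],"fingers": 1},{"slide": [0,0,1],"angular": [0,0,0],"fingers": 1}]'

```text
clock: 10.25
tcp_pos: [0.6102, -0.0321, 0.1591]
orientation: [0.15, 0.009, 0.989, 0.001]
wrist_force: [-13.6, 1.9, 15.1]
finger_gap: 0.013
grip_force: 56.5
```

Emit:
jog_arm --moves '[{"slide": [0,0,-1.5],"angular": [0,0,0],"fingers": 1},{"slide": [0,0,-2.2],"angular": [0,0,0],"fingers": 1},{"slide": [0,0,-2.2],"angular": [0,0,0],"fingers": 1}]'

```text
clock: 10.5
tcp_pos: [0.6101, -0.0321, 0.1591]
orientation: [0.15, 0.009, 0.989, 0.001]
wrist_force: [-2.7, 0.6, 2.8]
finger_gap: 0.0131
grip_force: 54.5
```

Emit:
jog_arm --moves '[{"slide": [0,0,0],"angular": [0,0,0],"fingers": 0},{"slide": [0,0,0],"angular": [0,0,0],"fingers": 0},{"slide": [0,0,0],"angular": [0,0,0],"fingers": 0},{"slide": [0,0,0],"angular": [0,0,0],"fingers": 0},{"slide": [0,0,0],"angular": [0,0,0],"fingers": 0},{"slide": [0,0,0],"angular": [0,0,0],"fingers": 0},{"slide": [0,0,0],"angular": [0,0,0],"fingers": 0},{"slide": [0,0,0],"angular": [0,0,0],"fingers": 0},{"slide": [0,0,0],"angular": [0,0,0],"fingers": 0},{"slide": [0,0,0],"angular": [0,0,0],"fingers": 0}]'

```text
clock: 11.33
tcp_pos: [0.6096, -0.032, 0.1584]
orientation: [0.149, 0.009, 0.989, 0.001]
wrist_force: [-0.3, 0.7, -0.5]
finger_gap: 0.0854
grip_force: 0.0
```

Emit:
jog_arm --moves '[{"slide": [0,0,0],"angular": [0,0,0],"fingers": 0},{"slide": [0,0,0],"angular": [0,0,0],"fingers": 0},{"slide": [0,0,0],"angular": [0,0,0],"fingers": 0},{"slide": [0,0,0],"angular": [0,0,0],"fingers": 0},{"slide": [0,0,0],"angular": [0,0,0],"fingers": 0},{"slide": [0,0,0],"angular": [0,0,0],"fingers": 0}]'

```text
clock: 11.83
tcp_pos: [0.6095, -0.032, 0.1584]
orientation: [0.149, 0.009, 0.989, 0.001]
wrist_force: [-0.7, 0.2, -0.4]
finger_gap: 0.0851
grip_force: 0.0
```

```bash
python3 - <<'E'
from go import *
p=shot("wrist");save(p,"w3")
for b in[(.045,.15,.09),(.09,.21,.062),(.09,.09,.062),(.0,.21,.062)]:print(b,np.round(proj(p,B(b))[0]))
E
```

```text
(0.045, 0.15, 0.09) [249. 144.]
(0.09, 0.21, 0.062) [363. 222.]
(0.09, 0.09, 0.062) [136. 222.]
(0.0, 0.21, 0.062) [386.  32.]
```

View pics/w3.png

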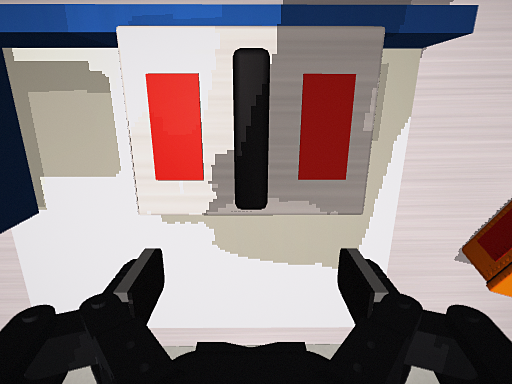

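```bash
sed -i 's/V=\[0.5283/V=[0.5249/' go.py; python3 -c "
from go import *
to(B((.1,.15,.16)),onbed());to(B((.038,.252,.16)),onbed());to(B((.038,.252,.027)),onbed())"
```

```text
clk 11.88 slide [  9.1  -0.  -83.5] ang [-0.    0.11 -0.04] F [ 0.1  0.6 -1.1]
clk 11.88 slide [ 71.2 101.9 -83.6] ang [-0.    0.11 -0.04] F [ 0.1  0.6 -1.1]
clk 11.88 slide [ 71.5 101.9  49.4] ang [-0.    0.11 -0.04] F [ 0.1  0.6 -1.1]
```

Emit:
jog_arm --moves '[{"slide": [0,0,-30],"angular": [0,0,0],"fingers": 0},{"slide": [0,0,-65],"angular": [0,0,0],"fingers": 0.5},{"slide": [10,15,-84],"angular": [0,0,0],"fingers": 1},{"slide": [30,42,-84],"angular": [0,0,0],"fingers": 1},{"slide": [50,75,-84],"angular": [0,0,0],"fingers": 1},{"slide": [66,95,-84],"angular": [0,0,0],"fingers": 1},{"slide": [71.5,102,-84],"angular": [0,0,0],"fingers": 1},{"slide": [71.5,102,-70],"angular": [0,0,0],"fingers": 1},{"slide": [71.5,102,-45],"angular": [0,0,0],"fingers": 1},{"slide": [71.5,102,-20],"angular": [0,0,0],"fingers": 1}]'

```text
clock: 12.72
tcp_pos: [0.5387, 0.0714, 0.158]
orientation: [0.151, 0.009, 0.989, 0.001]
wrist_force: [0.1, -0.2, -0.2]
finger_gap: -0.0004
grip_force: 0.0
```

```bash
python3 - <<'E'
from go import *
p=shot("wrist");save(p,"w4")
to(B((.038,.252,.027)),onbed());s=get_state();print(s["finger_gap"])
E
```

```text
clk 12.77 slide [-2.3  0.2 64.9] ang [-0.02 -0.12 -0.04] F [ 0.4  0.  -3.4]
-6.074117206878997e-05
```

View pics/w4.png

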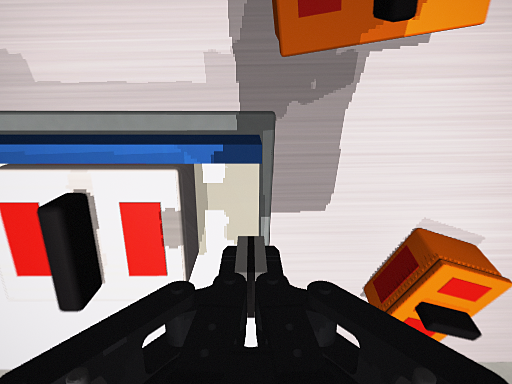

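The wrist view shows the pan at left, its far face at column ~185–197, with the closed fingers beyond it at (250,260) and clear. I'll lower them.

Emit:
jog_arm --moves '[{"slide": [-2,0,20],"angular": [0,0,0],"fingers": 1},{"slide": [-2,0,38],"angular": [0,0,0],"fingers": 1},{"slide": [-2,0,50],"angular": [0,0,0],"fingers": 1},{"slide": [-2,0,58],"angular": [0,0,0],"fingers": 1},{"slide": [-2,0,60],"angular": [0,0,0],"fingers": 1},{"slide": [-2,0,60],"angular": [0,0,0],"fingers": 1}]'

```text
clock: 13.27
tcp_pos: [0.5567, 0.0709, 0.1001]
orientation: [0.148, 0.009, 0.989, 0.001]
wrist_force: [-0.2, -0.6, -0.1]
finger_gap: -0.0002
grip_force: 0.0
```

Emit:
jog_arm --moves '[{"slide": [0,-3,0],"angular": [0,0,0],"fingers": 1},{"slide": [0,-7,0],"angular": [0,0,0],"fingers": 1},{"slide": [0,-10,0],"angular": [0,0,0],"fingers": 1},{"slide": [0,-13,0],"angular": [0,0,0],"fingers": 1},{"slide": [0,-16,0],"angular": [0,0,0],"fingers": 1},{"slide": [0,-19,0],"angular": [0,0,0],"fingers": 1}]'

```text
clock: 13.77
tcp_pos: [0.5565, 0.0518, 0.1005]
orientation: [0.149, 0.009, 0.989, 0.001]
wrist_force: [0.1, -0.2, -0.3]
finger_gap: -0.0
grip_force: 0.0
```

```bash
python3 - <<'E'
from go import *
p=shot("wrist");save(p,"w5");save(shot("scene"),"s5")
s=get_state();b=bedR(V[3]).T@(np.array(s["tcp_pos"])-V[:3]);print(b,s["wrist_force"])
im=cv2.imread("pics/s5.png")[120:260,140:320]
cv2.imwrite("pics/c5.png",np.hstack([cv2.resize(im,(440,384),interpolation=2),cv2.imread("pics/w5.png")[:,:340]]))
E
```

```text
[0.04003471 0.23249249 0.03650837] [ 0.42034816 -0.51294561  0.19380903]
```

View pics/c5.png

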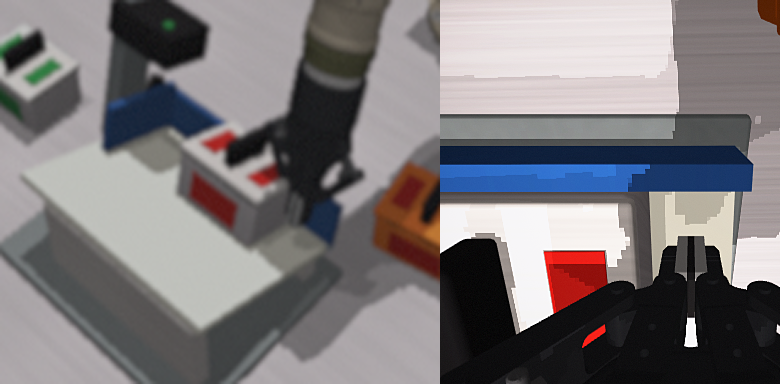

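The fingers are just beyond the pan's far face and low against the bed. The knuckle at (620,290) passes above the lid, well short of the handle. Starting the push.

Emit:
jog_arm --moves '[{"slide": [0,-2,0],"angular": [0,0,0],"fingers": 1},{"slide": [0,-4,0],"angular": [0,0,0],"fingers": 1},{"slide": [0,-6,0],"angular": [0,0,0],"fingers": 1},{"slide": [0,-8,0],"angular": [0,0,0],"fingers": 1},{"slide": [0,-10,0],"angular": [0,0,0],"fingers": 1},{"slide": [0,-12,0],"angular": [0,0,0],"fingers": 1},{"slide": [0,-14,0],"angular": [0,0,0],"fingers": 1},{"slide": [0,-16,0],"angular": [0,0,0],"fingers": 1},{"slide": [0,-18,0],"angular": [0,0,0],"fingers": 1},{"slide": [0,-20,0],"angular": [0,0,0],"fingers": 1}]'

```text
clock: 14.7
tcp_pos: [0.556, 0.0321, 0.1]
orientation: [0.149, 0.009, 0.989, 0.001]
wrist_force: [0.0, 2.9, 0.6]
finger_gap: 0.0002
grip_force: 1.1
```

Emit:
jog_arm --moves '[{"slide": [0,-3,0],"angular": [0,0,0],"fingers": 1},{"slide": [0,-6,0],"angular": [0,0,0],"fingers": 1},{"slide": [0,-9,0],"angular": [0,0,0],"fingers": 1},{"slide": [0,-12,0],"angular": [0,0,0],"fingers": 1},{"slide": [0,-15,0],"angular": [0,0,0],"fingers": 1},{"slide": [0,-18,0],"angular": [0,0,0],"fingers": 1},{"slide": [0,-21,0],"angular": [0,0,0],"fingers": 1},{"slide": [0,-24,0],"angular": [0,0,0],"fingers": 1},{"slide": [0,-27,0],"angular": [0,0,0],"fingers": 1},{"slide": [0,-30,0],"angular": [0,0,0],"fingers": 1}]'

```text
clock: 15.53
tcp_pos: [0.5555, 0.0019, 0.0999]
orientation: [0.149, 0.009, 0.989, 0.001]
wrist_force: [-0.7, 2.9, 1.4]
finger_gap: -0.0
grip_force: 1.2
```

```bash
python3 - <<'E'
from go import *
save(shot("scene"),"s6");p=shot("top");save(p,"t6")
s=get_state();b=bedR(V[3]).T@(np.array(s["tcp_pos"])-V[:3]);print(b,s["wrist_force"])
w=shot("wrist");save(w,"w6")
cv2.imwrite("pics/c6.png",np.hstack([cv2.resize(cv2.imread("pics/s6.png")[120:260,140:320],(400,384),interpolation=2),cv2.imread("pics/w6.png")[:,:380]]))
E
```

```text
[0.04001627 0.18218879 0.03631048] [ 0.19508039 -0.25537727  0.57754078]
```

View pics/c6.png

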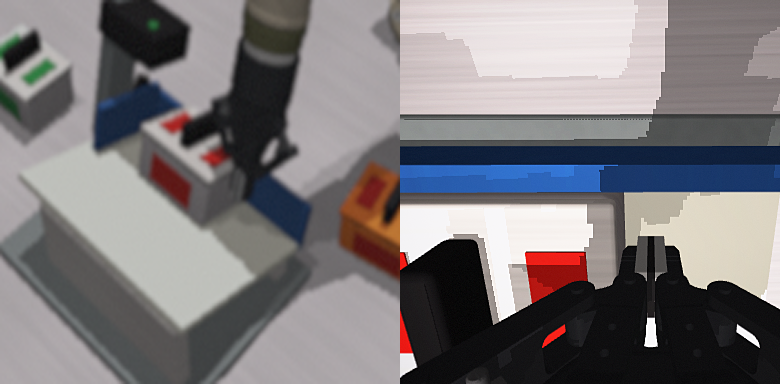

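The pan is sliding along the fence square to it, with the fingers on its far face (finger ~622, face ~625). The force is about 3 N, so I'll continue.

Emit:
jog_arm --moves '[{"slide": [0,-3,0],"angular": [0,0,0],"fingers": 1},{"slide": [0,-6,0],"angular": [0,0,0],"fingers": 1},{"slide": [0,-9,0],"angular": [0,0,0],"fingers": 1},{"slide": [0,-12,0],"angular": [0,0,0],"fingers": 1},{"slide": [0,-15,0],"angular": [0,0,0],"fingers": 1},{"slide": [0,-18,0],"angular": [0,0,0],"fingers": 1},{"slide": [0,-21,0],"angular": [0,0,0],"fingers": 1},{"slide": [0,-24,0],"angular": [0,0,0],"fingers": 1},{"slide": [0,-27,0],"angular": [0,0,0],"fingers": 1},{"slide": [0,-29,0],"angular": [0,0,0],"fingers": 1}]'

```text
clock: 16.52
tcp_pos: [0.555, -0.0271, 0.0998]
orientation: [0.149, 0.009, 0.989, 0.001]
wrist_force: [-0.2, 2.2, 1.1]
finger_gap: -0.0003
grip_force: 1.3
```

Emit:
jog_arm --moves '[{"slide": [0,-1,0],"angular": [0,0,0],"fingers": 1},{"slide": [0,-2,0],"angular": [0,0,0],"fingers": 1},{"slide": [0,-3,0],"angular": [0,0,0],"fingers": 1},{"slide": [0,-4,0],"angular": [0,0,0],"fingers": 1},{"slide": [0,-5,0],"angular": [0,0,0],"fingers": 1},{"slide": [0,-6,0],"angular": [0,0,0],"fingers": 1}]'

```text
clock: 17.02
tcp_pos: [0.5549, -0.0328, 0.0998]
orientation: [0.149, 0.009, 0.989, 0.001]
wrist_force: [0.3, 3.1, 2.2]
finger_gap: 0.0002
grip_force: 1.4
```

Emit:
jog_arm --moves '[{"slide": [0,-1,0],"angular": [0,0,0],"fingers": 1},{"slide": [0,-2,0],"angular": [0,0,0],"fingers": 1}]'

```text
clock: 17.18
tcp_pos: [0.5549, -0.0348, 0.0998]
orientation: [0.149, 0.009, 0.989, 0.001]
wrist_force: [-0.3, 2.9, 2.0]
finger_gap: 0.0001
grip_force: 1.4
```

```bash
cat > st.py <<'E'
from go import *
p=shot("wrist");save(p,"wl")
F=[]
for i in range(3):
    s=get_state();F.append(s["wrist_force"]);read_camera("wrist")
b=bedR(V[3]).T@(np.array(s["tcp_pos"])-V[:3]);print(s["clock"],b,np.mean(F,0))
E
python3 st.py
```

```text
17.3333 [0.03989629 0.14582101 0.03634114] [0.3216452  2.25715775 2.14667632]
```

Emit:
jog_arm --moves '[{"slide": [0,-0.7,0],"angular": [0,0,0],"fingers": 1},{"slide": [0,-1.4,0],"angular": [0,0,0],"fingers": 1},{"slide": [0,-2,0],"angular": [0,0,0],"fingers": 1}]'

```text
clock: 17.63
tcp_pos: [0.5548, -0.0368, 0.0997]
orientation: [0.149, 0.009, 0.989, 0.001]
wrist_force: [1.0, 2.8, 0.9]
finger_gap: -0.0002
grip_force: 1.3
```

Emit:
jog_arm --moves '[{"slide": [0,-0.7,0],"angular": [0,0,0],"fingers": 1},{"slide": [0,-1.4,0],"angular": [0,0,0],"fingers": 1},{"slide": [0,-2,0],"angular": [0,0,0],"fingers": 1}]'

```text
clock: 17.88
tcp_pos: [0.5548, -0.0388, 0.0997]
orientation: [0.149, 0.009, 0.989, 0.001]
wrist_force: [1.5, 3.1, 1.2]
finger_gap: -0.0003
grip_force: 1.3
```

Emit:
jog_arm --moves '[{"slide": [0,-0.7,0],"angular": [0,0,0],"fingers": 1},{"slide": [0,-1.4,0],"angular": [0,0,0],"fingers": 1},{"slide": [0,-2,0],"angular": [0,0,0],"fingers": 1}]'

```text
clock: 18.13
tcp_pos: [0.5548, -0.0408, 0.0997]
orientation: [0.149, 0.009, 0.989, 0.001]
wrist_force: [0.8, 2.1, 2.1]
finger_gap: 0.0002
grip_force: 1.3
```

```bash
python3 st.py; python3 - <<'E'
from go import *
t=shot("top");save(t,"t7");w=cv2.imread("pics/wl.png")
cv2.imwrite("pics/c7.png",np.hstack([cv2.resize(cv2.imread("pics/t7.png")[110:220,215:365],(440,384),interpolation=2)[:,:400],w[:,:400]]))
E
```

```text
18.2833 [0.03989469 0.13988453 0.0363593 ] [0.61968088 1.77640176 1.2121859 ]
```

View pics/c7.png

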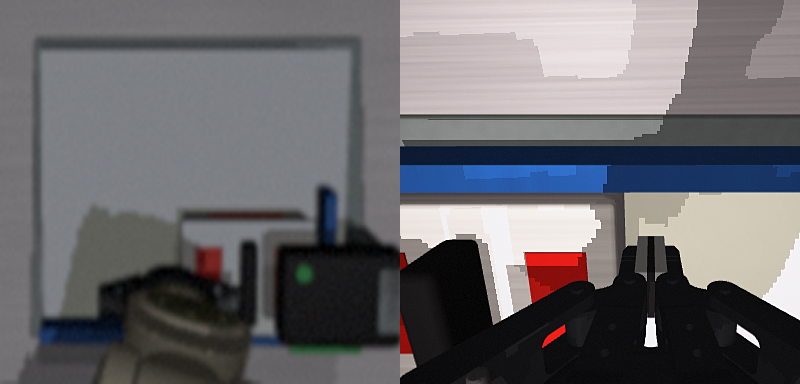

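The top view shows the pan's leading edge at about crop column 308–312, a few mm short of the stop at ~318. Continuing in smaller steps.

Emit:
jog_arm --moves '[{"slide": [0,-0.5,0],"angular": [0,0,0],"fingers": 1},{"slide": [0,-1,0],"angular": [0,0,0],"fingers": 1},{"slide": [0,-1.5,0],"angular": [0,0,0],"fingers": 1}]'

```text
clock: 18.63
tcp_pos: [0.5547, -0.0422, 0.0997]
orientation: [0.149, 0.009, 0.989, 0.001]
wrist_force: [0.3, 2.6, 2.1]
finger_gap: -0.0001
grip_force: 1.3
```

Emit:
jog_arm --moves '[{"slide": [0,-0.5,0],"angular": [0,0,0],"fingers": 1},{"slide": [0,-1,0],"angular": [0,0,0],"fingers": 1}]'

```text
clock: 18.8
tcp_pos: [0.5547, -0.0433, 0.0996]
orientation: [0.149, 0.009, 0.989, 0.001]
wrist_force: [1.5, 2.6, 1.5]
finger_gap: 0.0001
grip_force: 1.3
```

Emit:
jog_arm --moves '[{"slide": [0,-0.5,0],"angular": [0,0,0],"fingers": 1},{"slide": [0,-1,0],"angular": [0,0,0],"fingers": 1}]'

```text
clock: 18.97
tcp_pos: [0.5547, -0.0443, 0.0997]
orientation: [0.149, 0.009, 0.989, 0.001]
wrist_force: [0.6, 2.1, 1.6]
finger_gap: 0.0001
grip_force: 1.4
```

Emit:
jog_arm --moves '[{"slide": [0,-0.5,0],"angular": [0,0,0],"fingers": 1},{"slide": [0,-1,0],"angular": [0,0,0],"fingers": 1}]'

```text
clock: 19.13
tcp_pos: [0.5547, -0.0453, 0.0997]
orientation: [0.149, 0.009, 0.989, 0.001]
wrist_force: [0.0, 2.4, 1.8]
finger_gap: -0.0001
grip_force: 1.4
```

```bash
python3 - <<'E'
from go import *
np.set_printoptions(precision=4,suppress=True)
def onbedz(p,px,z):
    o,d=ray(p,px);Rb=bedR(V[3]);o2=Rb.T@(o-V[:3]);d2=Rb.T@d;return o2+d2*(z-o2[2])/d2[2]
p=shot("wrist");g=p["color"].astype(int).max(2)
for r in(199,210,220):print(r,g[r,195:240])
for c in(214,218,224):print(c,onbedz(p,(c,215),.062),onbedz(p,(c,215),0))
t=shot("top");save(t,"t8");h=t["color"].astype(int)
print(tri([ray(t,(0,0)),ray(t,(1,1))])[0][2])
for r in(188,190):print(r,h[r,312:330].tolist())
E
```

```text
199 [ 94  92  93  93  93  92  91  93  91  92  91  91  90  92  88  90  86  77
  71  73  71  67  69  67  68  70  68  65  51 151 182 173 170 171 171 172
 173 171 172 172 171 171 172 171 171]
210 [255 147 156 160 159 158 160 157 160 160 161 160 158 160 159 151 146 145
 130  97  79  73  68  67  71  66  66  65  60  82 186 174 171 170 172 173
 172 171 172 172 170 173 171 173 171]
220 [242 245 251 254 255 255 255 135 147 150 148 149 149 148 150 145 138 135
 134 106  74  77  67  67  69  68  67  66  66  49 189 173 171 172 170 170
 170 170 170 170 172 171 172 171 164]
214 [0.0039 0.1222 0.062 ] [0.0282 0.1141 0.    ]
218 [0.0039 0.1238 0.062 ] [0.0282 0.1165 0.    ]
224 [0.0039 0.126  0.062 ] [0.0282 0.1201 0.    ]
1.1957253069467844
188 [[23, 20, 22], [24, 21, 23], [24, 23, 23], [25, 41, 28], [35, 76, 45], [42, 94, 53], [42, 96, 54], [41, 95, 53], [42, 90, 52], [30, 59, 37], [29, 34, 30], [26, 26, 27], [26, 25, 27], [27, 26, 27], [26, 26, 26], [27, 26, 27], [24, 24, 25], [25, 23, 25]]
190 [[20, 22, 20], [26, 25, 25], [28, 26, 27], [23, 26, 24], [25, 45, 30], [33, 67, 41], [36, 77, 44], [36, 74, 43], [32, 61, 38], [25, 38, 29], [25, 25, 26], [25, 23, 24], [25, 25, 27], [26, 25, 29], [25, 23, 25], [24, 25, 26], [28, 26, 29], [24, 25, 26]]
```

Emit:
jog_arm --moves '[{"slide": [0,-0.5,0],"angular": [0,0,0],"fingers": 1},{"slide": [0,-1,0],"angular": [0,0,0],"fingers": 1},{"slide": [0,-1.5,0],"angular": [0,0,0],"fingers": 1},{"slide": [0,-2,0],"angular": [0,0,0],"fingers": 1}]'

```text
clock: 19.57
tcp_pos: [0.5546, -0.0473, 0.0996]
orientation: [0.149, 0.009, 0.989, 0.001]
wrist_force: [0.1, 3.2, 2.3]
finger_gap: -0.0
grip_force: 1.4
```

Emit:
jog_arm --moves '[{"slide": [0,-0.5,0],"angular": [0,0,0],"fingers": 1},{"slide": [0,-1,0],"angular": [0,0,0],"fingers": 1}]'

```text
clock: 19.73
tcp_pos: [0.5546, -0.0483, 0.0997]
orientation: [0.149, 0.009, 0.989, 0.001]
wrist_force: [-0.7, 2.7, 1.6]
finger_gap: 0.0001
grip_force: 1.4
```

Now in small single steps.

Emit:
jog_arm --moves '[{"slide": [0,-0.4,0],"angular": [0,0,0],"fingers": 1},{"slide": [0,-0.8,0],"angular": [0,0,0],"fingers": 1}]'

```text
clock: 19.9
tcp_pos: [0.5546, -0.0491, 0.0996]
orientation: [0.149, 0.009, 0.989, 0.001]
wrist_force: [0.6, 2.4, 2.6]
finger_gap: 0.0001
grip_force: 1.5
```

Emit:
jog_arm --moves '[{"slide": [0,-0.3,0],"angular": [0,0,0],"fingers": 1},{"slide": [0,-0.5,0],"angular": [0,0,0],"fingers": 1}]'

```text
clock: 20.07
tcp_pos: [0.5546, -0.0496, 0.0997]
orientation: [0.149, 0.009, 0.989, 0.001]
wrist_force: [-1.0, 2.6, 2.9]
finger_gap: -0.0002
grip_force: 1.5
```

Emit:
jog_arm --moves '[{"slide": [0,-0.4,0],"angular": [0,0,0],"fingers": 1},{"slide": [0,-0.8,0],"angular": [0,0,0],"fingers": 1}]'

```text
clock: 20.23
tcp_pos: [0.5546, -0.0504, 0.0996]
orientation: [0.149, 0.009, 0.989, 0.001]
wrist_force: [0.1, 2.7, 2.1]
finger_gap: -0.0002
grip_force: 1.5
```

Emit:
jog_arm --moves '[{"slide": [0,-0.2,0],"angular": [0,0,0],"fingers": 1},{"slide": [0,-0.3,0],"angular": [0,0,0],"fingers": 1}]'

```text
clock: 20.4
tcp_pos: [0.5546, -0.0507, 0.0996]
orientation: [0.149, 0.009, 0.989, 0.001]
wrist_force: [-0.1, 3.7, 3.7]
finger_gap: 0.0001
grip_force: 1.5
```

Emit:
jog_arm --moves '[{"slide": [0,-0.4,0],"angular": [0,0,0],"fingers": 1},{"slide": [0,-0.7,0],"angular": [0,0,0],"fingers": 1}]'

```text
clock: 20.57
tcp_pos: [0.5546, -0.0508, 0.0996]
orientation: [0.149, 0.009, 0.989, 0.002]
wrist_force: [-0.4, 5.4, 3.7]
finger_gap: 0.0001
grip_force: 3.1
```

Emit:
jog_arm --moves '[{"slide": [0,0,0],"angular": [0,0,0],"fingers": 1}]'

```text
clock: 20.65
tcp_pos: [0.5546, -0.0508, 0.0996]
orientation: [0.149, 0.009, 0.989, 0.002]
wrist_force: [-0.4, 5.6, 3.6]
finger_gap: -0.0
grip_force: 2.6
```

Contact felt: the tool stopped and the force rose from 2.6 to 5.5 N. One slight nudge more to seat it, then back off.

Emit:
jog_arm --moves '[{"slide": [0,-0.2,0],"angular": [0,0,0],"fingers": 1},{"slide": [0,-0.2,0],"angular": [0,0,0],"fingers": 1},{"slide": [0,-0.2,0],"angular": [0,0,0],"fingers": 1}]'

```text
clock: 20.9
tcp_pos: [0.5545, -0.0509, 0.0996]
orientation: [0.149, 0.009, 0.989, 0.002]
wrist_force: [0.3, 4.9, 3.5]
finger_gap: -0.0002
grip_force: 2.9
```

Emit:
jog_arm --moves '[{"slide": [0,0.5,0],"angular": [0,0,0],"fingers": 1},{"slide": [0,2,0],"angular": [0,0,0],"fingers": 1},{"slide": [0,8,0],"angular": [0,0,0],"fingers": 1},{"slide": [0,20,0],"angular": [0,0,0],"fingers": 1},{"slide": [0,40,0],"angular": [0,0,0],"fingers": 1},{"slide": [0,65,0],"angular": [0,0,0],"fingers": 1},{"slide": [0,80,-10],"angular": [0,0,0],"fingers": 1},{"slide": [0,85,-40],"angular": [0,0,0],"fingers": 1},{"slide": [0,85,-75],"angular": [0,0,0],"fingers": 1},{"slide": [0,85,-100],"angular": [0,0,0],"fingers": 1}]'

```text
clock: 21.73
tcp_pos: [0.5258, 0.0339, 0.1971]
orientation: [0.149, 0.009, 0.989, 0.001]
wrist_force: [0.3, 0.4, 0.4]
finger_gap: 0.0002
grip_force: 0.0
```

```bash
python3 - <<'E'
from go import *
save(shot("scene"),"s9");save(shot("top"),"t9");p=shot("wrist");save(p,"w9")
cv2.imwrite("pics/c9.png",np.hstack([cv2.resize(cv2.imread("pics/s9.png")[110:250,140:300],(400,350),interpolation=2),cv2.resize(cv2.imread("pics/t9.png")[110:220,225:350],(400,350),interpolation=2)]))
print(get_state()["clock"])
E
```

```text
21.8833
```

View pics/c9.png

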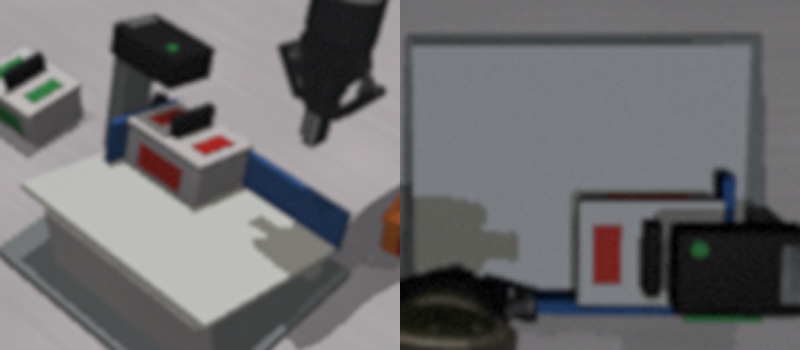

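The pan sits in the corner against both the stop and the fence, under the reader head, and the gripper is clear. One numeric check on squareness before handing in.

```bash
python3 - <<'E'
from go import *
Rb=bedR(V[3])
def lid(p,px,z=.062):
    o,d=ray(p,px);o=Rb.T@(o-V[:3]);d=Rb.T@d;return o+d*(z-o[2])/d[2]
import types
for name in("w3","now"):
    p=shot("wrist")
    if name=="w3": continue
    im=p["color"];h=cv2.cvtColor(im,cv2.COLOR_RGB2HSV)
    m=(((h[...,0]<8)|(h[...,0]>172))&(h[...,1]>150)&(h[...,2]>60)).astype(np.uint8)
    n,l,s,c=cv2.connectedComponentsWithStats(m)
    for i in range(1,n):
        if s[i,4]<300: continue
        k,_=cv2.findContours((l==i).astype(np.uint8),0,1)
        q=np.array([lid(p,a)[:2] for a in k[0][:,0].astype(float)],np.float32)*1000
        r=cv2.minAreaRect(q);print(s[i],np.round(r[0],1),np.round(r[1],1),round(r[2],2))
E
```

```text
[ 345    0   37   32 1060] [-87.1 282.6] [16.9 21.6] 5.43
[452   0  40  14 391] [-91.2 347.3] [ 6.9 22.2] 0.06
[  64  184   43   63 2058] [44.5 92.9] [49.1 24.2] 0.04
[ 390  231   44   54 1055] [ 79.3 337.3] [19.1 43.5] 54.54
[451 258  48  23 618] [ 88.9 389.6] [34.2 14.3] 73.05
[412 296  40  19 388] [122.1 362.9] [31.1 12.4] 74.23
```

```bash
python3 -c "
from workcell import *
print(hand_in())"
```

```text
the job is handed in; nothing more can be done
None
```

The red-labelled pan is home in the corner, square against both blue fences to within about 0.1°, and the job is handed in at about 22 s. The wrist force read at most about 5.6 N while pressing on the side stop, the other things were not touched, and I viewed 12 pictures, two over the limit of 10.

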